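# Feel the cytocentrifuge rotor down onto its drive dogs and close the lid

### The arm

A 6-joint arm with a two-finger parallel gripper is mounted at the origin on a cart in front of the work surface, level with it; the furniture and walls round the work are solid. World frame = base frame: x ahead of the robot, y to its left, z up, the work surface at z = 0. Lengths are in m, angles in rad, forces in N, time in s.
With the tool pointing down it reaches from about 0.375 to 0.9 m from the base axis. Payload 3.1 kg.
Tool frame: the origin (TCP) lies at the very end of the fingers, on their centre line; the grasp point (between the pads) lies 19 mm behind it (grip_point_offset is the z of the grasp point in the tool frame, in m); z points along the fingers, y is the line along which they close (so a half turn about z gives the same grasp; the last joint's range is limited). The gripper opens to 85 mm and grips with 20 to 120 N. Pads are 22 mm wide; open, the fingers measure 114 mm over their backs; the gripper's body (76 mm by 85 mm) begins 54 mm behind the grasp point. The pads swing forward as they close: fully open they stand 13 mm farther back than shut.
Start: joints at [-1.526, 0.527, 1.433, -0, 1.181, -0.178], TCP at [0.139, -0.609, 0.231] pointing down, gripper open.
Joint ranges: [-3.08, 3.08], [-0.75, 2.2], [0.22, 2.44], [-1.43, 4.57], [0, 2.65], [-2.85, 2.85]. Speed limits (rad/s): [2.79, 2.79, 3.14, 3.14, 3.14, 3.14].

### API

Orientations are given as [roll, pitch, yaw] about the fixed x, y, z axes, in that order (R = Rz(yaw) Ry(pitch) Rx(roll)).
In Python, from cell import * gives the robot as it stands.
- The arm moves only by the tool drive_tool, never from a script. Its argument "steps" is a list of rows, each an object of numbers: "rx", "ry", "rz": the turn, a rotation vector about the tool's x, y, z in degrees; "dx", "dy", "dz": the shift along the tool's x, y, z in cm; "fingers": the finger opening in cm, from 0 to 8.54. A call has exactly 5 rows; each row shifts and turns the commanded pose from where the row before left it, along the tool's axes as they then stand; what a row does not reach is not made up. A row lasts 1/10 s, in which the tool goes at most 50 mm and 8.59 degrees, less where a joint would pass 70% of its speed; a pose out of reach is approached as far as the arm can. A call with a gripper value outside its range is refused whole. The fingers move at their own pace and stop on an object; the grip force is fixed at half the most. Time passes only in rows, so rows that do not move let the fingers close, or fill a call up. It gives the time, the measured TCP pose, the force, the opening and the grip force at its end, in the units of the state.
- state(): the state, without advancing time (a new reading comes with each control period).
- camera(name): name is "scene" or "side" or "wrist"; returns the picture (384x512x3 uint8, blue, green, red); there is no depth.
- calibration(name): a dict with "camera_matrix" (3x3 intrinsics, pixels), "position" and "attitude" of the camera in the world. Camera axes: x right, y down, z forward; pixel columns grow to the right and rows downward; lengths in m; the calibration is good to about 2 mm. A picture is of the moment at which its call begins: read the wrist's pose just before it. calibration takes no time and is no camera call; for the wrist camera it gives the pose at the moment of the call.
- hand_in(): hands the job in; it is judged then, once.
The state is a dict: "t": time; "joints": joint angles; "qd": joint speeds; "joint_efforts": joint torques, N m; "tcp_pos": TCP position; "orientation": TCP orientation; "force": force on the tool from outside, world axes, zero at the start; "torque": the same for the moment, N m; "grip_width": finger opening in m; "grip_force": force on a finger pad.
Only numpy, scipy, OpenCV 4.12 (cv2) and the standard library are available. Lean on these libraries where they do the work, as an engineer would, in place of code of your own. Each camera call takes 0.05 s, during which the arm holds its last target. There are 200 camera calls.

### The job

The cytocentrifuge rotor was put back after cleaning, but it is riding high: the slots under its hub are not over the drive dogs of the braked spindle. Turn the rotor on its spindle until you feel it drop over the dogs and meet resistance, stop there without dragging the braked spindle round, then swing the lid over and close it fully. Leave the bottles and the foam tray beside the machine where they stand.

Things in the scene. Friction and masses are not known exactly. Their poses are not given: they have to be found in the camera images.
- centrifuge: Bench cytocentrifuge, fixed: white housing 220 x 220 mm, its deck (rim of the bowl) 105 mm high; grey control console reaching 30 mm further at the front. Origin: centre of the underside, on the spindle axis; x points to its back (hinge side), z up. Round bowl 180 mm across, steel floor 30 mm above the bench.
- rotor: Loose four-place rotor, about 0.36 kg, on the upright spindle, which reaches into a blind bore under its hub (1.5 mm play). Origin: underside of the hub on the axis, z up. Plate 156 mm across, top at 16 mm; hub 52 mm across up to 42 mm. Three radial slots under the hub, 120 degrees apart. Origin above the machine's underside: 48 mm riding high, 40 mm home (8 mm drop).
- station (a point): One of the rotor's four upright steel clip stations, on its +x axis 55 mm from the rotor's axis, halfway up (33 mm above its origin); the others at 90, 180, 270 degrees. Each is a radial pair of vanes 34 to 74 mm from the axis, 16 mm across, tops 51 mm above the origin. A fingertip can push it sideways to turn the rotor; sliding round takes under 1.5 N there.
- rotor_knob (a point): Top centre of the black knurled knob on the hub, 27 mm across and 15 mm tall, 63 mm above the rotor's origin. Riding high it stands 6 mm above the deck and keeps the lid from closing.
- spindle (a joint): How far the braked spindle was dragged from its rest (rad, + counter-clockwise from above); 0 at the start. Its three upright dogs (8 mm tall, 6 mm thick, 120 degrees apart, 17 mm from the axis) point in an unknown direction, hidden by the rotor. Once engaged, the brake holds it like a stiff spring, 3 N m per rad: 5 N at a station for each 0.1 rad.
- lid (a joint): Lid angle (rad): 0 fully closed, about 1.65 leaning open just behind vertical against its stop. A damper slows it; past vertical it sinks shut by its own weight.
- lid_hinge (a point): Middle of the lid's hinge line, fixed on the centrifuge 106 mm behind the spindle axis and 112 mm above the bench; the line runs along the centrifuge's y axis. x, z as the centrifuge.
- lid_edge (a point): On the lid: middle of its outer (upper when closed) face, 205 mm from the hinge line and 6 mm outside it; moves with the lid; z is the face's outward normal, x points to the hinge. Lid 216 mm wide, 12 mm thick, with a round clear window and a grey front lip 80 mm wide that reaches 15 mm past this point.
- reagent_bottle: Amber reagent bottle with a blue cap, 42 mm across, 92 mm tall, bystander. Origin: centre of its foot.
- foam_tray: White foam tray of slides, 80 x 113 x 72 mm, bystander. Origin: centre of its underside.
- small_bottle: White reagent bottle with a red cap, 34 mm across, 78 mm tall, bystander. Origin: centre of its foot.
Things that resemble listed ones, but are neither listed nor needed, are in the scene too. Leave any green look-alike of the rotor alone.

How it is judged:
By the outcome, as a careful person would: the job done as asked, in the order asked, and still so for the second after the job is handed in, with the robot touching nothing.
It also fails if it takes over 54 s, if anything falls off the work surface, if the arm or the gripper's body presses on something with over 40 N, if the wrist force passes 120 N, or if a joint passes its speed limit or range.

## Working session

There is one attempt and no reset: what is moved stays moved. The work goes in short steps, Python scripts to look and compute and a tool call to move; the robot and the scene stay as the last step left them, time stands still between calls to the robot, and variables do not carry over. Pictures are saved under pics/ and viewed, at most 10 in all, crops included, and the job is handed in when it is done.

Besides the shell and the picture viewer there is one more tool, called after "Request:" by a JSON object that holds its "api" and its "payload", one argument or row to a line. drive_tool: Moves the arm, as the interface text tells. Its arguments: {"type":"object","properties":{"steps":{"type":"array","items":{"type":"object","properties":{"rx":{"type":"number"},"ry":{"type":"number"},"rz":{"type":"number"},"dx":{"type":"number"},"dy":{"type":"number"},"dz":{"type":"number"},"fingers":{"type":"number"}}}}},"required":["steps"]}

```bash
mkdir -p pics; python3 - <<'E'
from cell import *
import cv2,numpy as np
s=state();print(s)
for n in("scene","side","wrist"):
    c=calibration(n);print(n,c)
    cv2.imwrite(f"pics/{n}0.png",camera(n))
a=[cv2.imread(f"pics/{n}0.png") for n in("scene","side")]
E
```

```text
{'t': 0.0, 'joints': array([-1.52550480e+00,  5.28456288e-01,  1.43393044e+00, -1.81042144e-05,
        1.18138237e+00, -1.78491308e-01]), 'qd': array([ 3.56717559e-05, -4.28111411e-04, -5.86422473e-04, -6.69699182e-04,
        6.28565024e-04,  4.87805600e-04]), 'joint_efforts': array([-2.67959251e-03, -4.42357743e+01, -1.78023612e+01, -5.23277304e-04,
        8.36906140e-03, -9.43153054e-06]), 'tcp_pos': array([ 0.13869549, -0.60867122,  0.23033073]), 'orientation': array([-3.13944782e+00, -3.69948673e-04,  2.23789332e-01]), 'force': array([-0.69928269,  0.6901944 ,  0.34661818]), 'torque': array([-0.05078111,  0.03448925, -0.06604271]), 'grip_force': 0.0, 'grip_width': 0.08558992869979867}
scene {'camera_matrix': array([[430.25524759,   0.        , 261.131453  ],
       [  0.        , 430.25524759, 190.90728945],
       [  0.        ,   0.        ,   1.        ]]), 'position': array([-0.13427567, -1.13453943,  0.72660597]), 'attitude': array([-2.020308  , -0.00533645, -0.50084636])}
side {'camera_matrix': array([[375.71379597,   0.        , 259.97924708],
       [  0.        , 375.71379597, 189.35902703],
       [  0.        ,   0.        ,   1.        ]]), 'position': array([ 0.30570751, -0.81935773,  0.6709313 ]), 'attitude': array([-2.16178424, -0.01259948, -0.24008681])}
wrist {'camera_matrix': array([[333.76821659,   0.        , 260.14077854],
       [  0.        , 333.76821659, 191.56185186],
       [  0.        ,   0.        ,   1.        ]]), 'position': array([ 0.21066409, -0.59120978,  0.37289687]), 'attitude': array([ 2.84501369e+00,  1.95456698e-03, -1.34747474e+00])}
```

View pics/scene0.png

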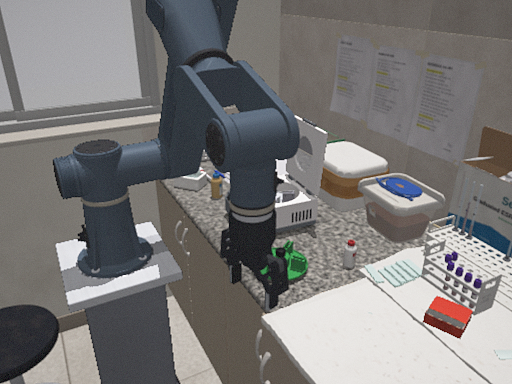

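View pics/side0.png

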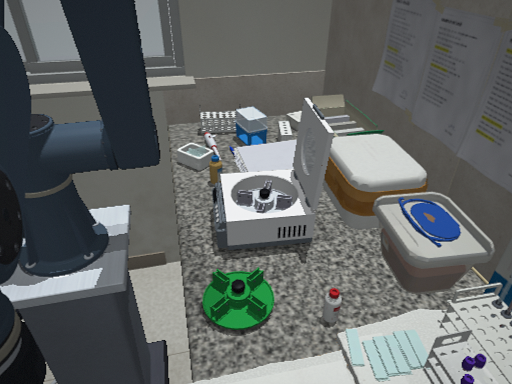

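The side view shows the white centrifuge with the grey rotor (knob about 265,193) and the lid open at its right (315,150). There is a green look-alike at (238,300), an amber bottle at (214,168), a white bottle with a red cap at (332,305) and a foam tray at about (195,155). Two things could be taken for the rotor: the green one (238,300), which isn't wanted, and the grey one in the bowl (265,193), which I choose. Next is a close crop to check that.

```bash
cat > h.py <<'E'
from cell import *
import cv2,numpy as np
from scipy.spatial.transform import Rotation as R
def cam(n):
    c=calibration(n);return c["camera_matrix"],np.array(c["position"]),R.from_euler("xyz",c["attitude"]).as_matrix()
def ray(n,u,v,z,c=None):
    K,p,A=c or cam(n);d=A@np.linalg.inv(K)@[u,v,1];return p+d*(z-p[2])/d[2]
def proj(n,P,c=None):
    K,p,A=c or cam(n);q=(K@A.T@(np.atleast_2d(P)-p).T).T;return q[:,:2]/q[:,2:]
E
python3 - <<'E'
from h import *
im=cv2.imread("pics/side0.png")
cv2.imwrite("pics/c1.png",cv2.resize(im[95:255,200:340],None,fx=3.7,fy=3.7,interpolation=cv2.INTER_CUBIC))
for n,u,v,z in [("knob",265,193,.111),("green",238,285,.06),("green base",238,303,0.01),("amber foot",214,183,0),("small foot",330,322,0),("tray",195,163,0)]:
    print(n,ray("side",u,v,z).round(3))
E
```

```text
knob [ 0.52  -0.03   0.111]
green [ 0.398 -0.279  0.06 ]
green base [ 0.396 -0.285  0.01 ]
amber foot [0.413 0.219 0.   ]
small foot [ 0.576 -0.369  0.   ]
tray [0.366 0.365 0.   ]
```

View pics/c1.png

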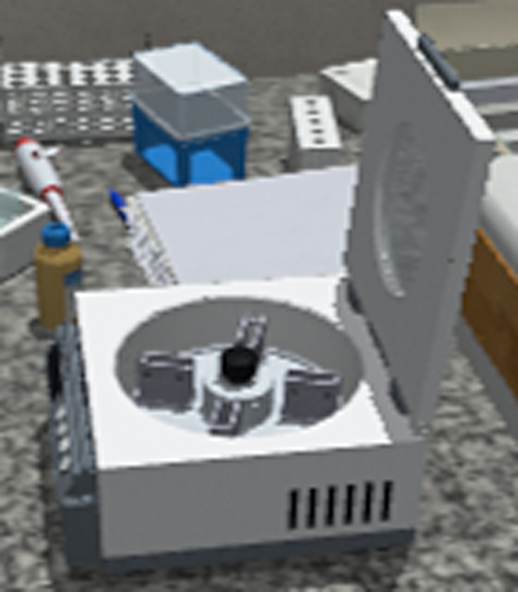

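The crop confirms the choice: grey rotor, black knob, four stations, sitting in the white machine with the lid open. Crop pixels: deck corners (100,468), (78,293), (415,443) and knob (238,362). Now I'll fit the pose.

```bash
python3 - <<'E'
from h import *
from scipy.optimize import least_squares
c=cam("side")
f=lambda x,y:(200+x/3.7,95+y/3.7)
px=np.array([f(100,468),f(78,293),f(415,443),f(238,352)])
L=np.array([[-.11,-.11,.105],[-.11,.11,.105],[.11,-.11,.105],[0,0,.111]])
def w(p,L): 
    c_,s=np.cos(p[2]),np.sin(p[2]);return L@np.array([[c_,-s,0],[s,c_,0],[0,0,1]]).T+[p[0],p[1],0]
r=least_squares(lambda p:(proj("side",w(p,L),c)-px).ravel(),[.52,-.03,0]);print(r.x,r.fun.round(1))
for a,b in[(222,407),(165,357),(252,322),(312,375)]:
    q=ray("side",*f(a,b),.099,c)[:2]-r.x[:2];print(np.degrees(np.arctan2(q[1],q[0])),np.hypot(*q))
E
```

```text
[ 0.5202308  -0.0183073  -0.10255148] [-1.7 -0.3 -0.5 -0.6  2.5 -0.3 -0.3  0.4]
-116.03056102436263 0.05000555702732263
153.08245677920183 0.05374461206126621
64.90014553633267 0.062047128937120805
-23.028527454464378 0.05485215283962068
```

Request:
{"api": "drive_tool", "payload": {
  "steps": [
    {"dx": 3.2, "dy": -3.6, "dz": -0.4, "fingers": 0},
    {"dx": 3.2, "dy": -3.6, "dz": -0.4, "fingers": 0},
    {"dx": 3.2, "dy": -3.6, "dz": -0.4, "fingers": 0},
    {"dx": 3.2, "dy": -3.6, "dz": -0.4, "fingers": 0},
    {"dx": 3.2, "dy": -3.6, "dz": -0.4, "fingers": 0}
  ]
}}

```text
$.steps[0]: bad value
```

Request:
{"api": "drive_tool", "payload": {
  "steps": [
    {"dx": 3.2, "dy": -3.6, "fingers": 0},
    {"dx": 3.2, "dy": -3.6, "fingers": 0},
    {"dx": 3.2, "dy": -3.6, "fingers": 0},
    {"dx": 3.2, "dy": -3.6, "fingers": 0},
    {"dx": 3.2, "dy": -3.6, "fingers": 0}
  ]
}}

```text
$.steps[0]: bad value
```

Request:
{"api": "drive_tool", "payload": {
  "steps": [
    {"dx": 3.2, "dy": -3.6, "fingers": 0},
    {"dx": 3.2, "dy": -3.6, "fingers": 0},
    {"dx": 3.2, "dy": -3.6, "fingers": 0},
    {"dx": 3.2, "dy": -3.6, "fingers": 0},
    {"dx": 3.2, "dy": -3.6, "fingers": 0}
  ]
}}

```text
$.steps[0]: bad value
```

Request:
{"api": "drive_tool", "payload": {
  "steps": [
    {"rz": -7, "fingers": 0},
    {"rz": -7, "fingers": 0},
    {"rz": -7, "fingers": 0},
    {"rz": -7, "fingers": 0},
    {"fingers": 0}
  ]
}}

```text
$.steps[0]: bad value
```

```bash
python3 - <<'E'
from h import *
s=state();print(s["t"],s["tcp_pos"],s["orientation"],s["force"],s["grip_width"],s["joints"].round(2))
np.save("w1.npy",np.array(cam("wrist"),dtype=object),allow_pickle=True)
im=camera("wrist");cv2.imwrite("pics/w1.png",im)
cv2.imwrite("pics/w1b.png",cv2.resize(im,None,fx=1.5,fy=1.5,interpolation=cv2.INTER_CUBIC))
E
```

```text
0.15 [ 0.1387028  -0.60886221  0.23056587] [-3.13997109e+00 -3.07409493e-04  2.23776118e-01] [-0.66719072 -0.05402628  0.39675444] 0.08565070292224652 [-1.53  0.53  1.43  0.    1.18 -0.18]Traceback (most recent call last):
  File "<stdin>", line 3, in <module>
ValueError: could not broadcast input array from shape (3,3) into shape (3,)
```

Request:
{"api": "drive_tool", "payload": {
  "steps": [
    {"dx": 3.2, "dy": -3.6, "dz": -0.4, "rx": 0, "ry": 0, "rz": 0, "fingers": 0},
    {"dx": 3.2, "dy": -3.6, "dz": -0.4, "rx": 0, "ry": 0, "rz": 0, "fingers": 0},
    {"dx": 3.2, "dy": -3.6, "dz": -0.4, "rx": 0, "ry": 0, "rz": 0, "fingers": 0},
    {"dx": 3.2, "dy": -3.6, "dz": -0.4, "rx": 0, "ry": 0, "rz": 0, "fingers": 0},
    {"dx": 3.2, "dy": -3.6, "dz": -0.4, "rx": 0, "ry": 0, "rz": 0, "fingers": 0}
  ]
}}

```text
t: 0.65
tcp_pos: [0.2553, -0.3965, 0.2513]
orientation: [-3.141, -0.0, 0.223]
force: [0.7, 0.2, 0.1]
grip_width: 0.0124
grip_force: 0.0
```

Request:
{"api": "drive_tool", "payload": {
  "steps": [
    {"dx": 3.2, "dy": -3.6, "dz": 0, "rx": 0, "ry": 0, "rz": 0, "fingers": 0},
    {"dx": 3.2, "dy": -3.6, "dz": 0, "rx": 0, "ry": 0, "rz": 0, "fingers": 0},
    {"dx": 3.2, "dy": -3.6, "dz": 0, "rx": 0, "ry": 0, "rz": 0, "fingers": 0},
    {"dx": 3.2, "dy": -3.6, "dz": 0, "rx": 0, "ry": 0, "rz": 0, "fingers": 0},
    {"dx": 3.2, "dy": -3.6, "dz": 0, "rx": 0, "ry": 0, "rz": 0, "fingers": 0}
  ]
}}

```text
t: 1.15
tcp_pos: [0.3714, -0.1855, 0.2514]
orientation: [3.141, -0.0, 0.223]
force: [1.4, -1.1, 0.7]
grip_width: 0.0001
grip_force: 0.0
```

Request:
{"api": "drive_tool", "payload": {
  "steps": [
    {"dx": 3.2, "dy": -3.6, "dz": 0, "rx": 0, "ry": 0, "rz": 0, "fingers": 0},
    {"dx": 3.2, "dy": -3.6, "dz": 0, "rx": 0, "ry": 0, "rz": 0, "fingers": 0},
    {"dx": 3.2, "dy": -3.6, "dz": 0, "rx": 0, "ry": 0, "rz": 0, "fingers": 0},
    {"dx": 3.2, "dy": -3.6, "dz": 0, "rx": 0, "ry": 0, "rz": 0, "fingers": 0},
    {"dx": 3.2, "dy": -3.6, "dz": 0, "rx": 0, "ry": 0, "rz": 0, "fingers": 0}
  ]
}}

```text
t: 1.65
tcp_pos: [0.4874, 0.0257, 0.2513]
orientation: [3.141, 0.0, 0.224]
force: [1.3, -0.0, 0.5]
grip_width: 0.0004
grip_force: 0.0
```

Request:
{"api": "drive_tool", "payload": {
  "steps": [
    {"dx": 0, "dy": 0, "dz": 0, "rx": 0, "ry": 0, "rz": -7, "fingers": 0},
    {"dx": 0, "dy": 0, "dz": 0, "rx": 0, "ry": 0, "rz": -7, "fingers": 0},
    {"dx": 0, "dy": 0, "dz": 0, "rx": 0, "ry": 0, "rz": -7, "fingers": 0},
    {"dx": 0, "dy": 0, "dz": 0, "rx": 0, "ry": 0, "rz": -7, "fingers": 0},
    {"dx": 0, "dy": 0, "dz": 0, "rx": 0, "ry": 0, "rz": 0, "fingers": 0}
  ]
}}

```text
t: 2.15
tcp_pos: [0.4867, 0.0238, 0.2511]
orientation: [-3.141, 0.0, 0.713]
force: [-0.2, 0.2, -0.0]
grip_width: 0.0001
grip_force: 0.0
```

```bash
python3 - <<'E'
from h import *
s=state();print(s["t"],s["tcp_pos"],s["orientation"],s["force"],s["grip_width"],s["joints"].round(2))
K,p,A=cam("wrist");np.savez("w1.npz",K=K,p=p,A=A)
im=camera("wrist");cv2.imwrite("pics/w1.png",im)
cv2.imwrite("pics/w1b.png",cv2.resize(im,None,fx=1.5,fy=1.5,interpolation=cv2.INTER_CUBIC))
E
```

```text
2.15 [0.48667584 0.02383594 0.25110443] [-3.14114048e+00  4.19331036e-04  7.12581213e-01] [-0.16662327  0.16803341 -0.02678305] 0.00010193613379039256 [-0.18  0.32  1.75 -0.    1.08  0.68]
```

View pics/w1b.png

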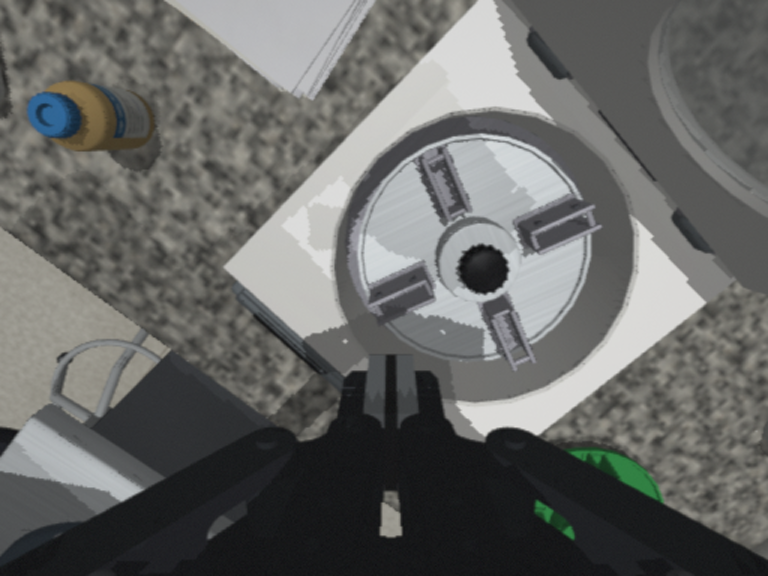

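The wrist view shows the knob top at (483,268), the bowl rim spanning x 335–637 and y 108–403, and station tops at about (443,183), (562,224), (400,292) and (511,335). The front-left deck corner is at (226,268). The lid leans at the upper right, and the amber bottle is at the left (50,115).

```bash
python3 - <<'E'
from h import *
d=np.load("w1.npz");c=(d["K"],d["p"],d["A"])
g=lambda u,v,z:ray("",u/1.5,v/1.5,z,c)
k=g(483,268,.111);print("knob",k)
rim=np.array([g(*q,.105)[:2] for q in[(335,260),(637,240),(500,108),(490,403),(390,142),(598,350)]])
A=np.c_[2*rim,np.ones(6)];s=np.linalg.lstsq(A,(rim**2).sum(1),rcond=None)[0];print("rim",s[:2],np.sqrt(s[2]+s[0]**2+s[1]**2))
for a in[(443,183),(562,224),(400,292),(511,335)]:
    q=g(*a,.099)[:2]-k[:2];print(np.degrees(np.arctan2(q[1],q[0])),np.hypot(*q))
print("corner",g(226,268,.105),g(706,301,.105),"amber cap",g(50,115,.092))
a=g(495,0,.105);print(a)
E
```

```text
knob [ 0.52111934 -0.0157912   0.111     ]
rim [ 0.52126521 -0.01864648] 0.09036398155879395
67.1599617358946 0.053146969501034126
-22.655749228398545 0.05318568865417235
151.8385468772933 0.05151681639151046
-113.73806820369575 0.052092767340640694
corner [0.42057703 0.09817722 0.105     ] [ 0.59421711 -0.13452565  0.105     ] amber cap [0.42337268 0.22764343 0.092     ]
[0.62711385 0.07624508 0.105     ]
```

Request:
{"api": "drive_tool", "payload": {
  "steps": [
    {"dx": 0, "dy": 0, "dz": 4, "rx": 0, "ry": 0, "rz": 0, "fingers": 0},
    {"dx": 0, "dy": 0, "dz": 4, "rx": 0, "ry": 0, "rz": 0, "fingers": 0},
    {"dx": 0, "dy": 0, "dz": 4, "rx": 0, "ry": 0, "rz": 0, "fingers": 0},
    {"dx": 0, "dy": 0, "dz": 2, "rx": 0, "ry": 0, "rz": 0, "fingers": 0},
    {"dx": 0, "dy": 0, "dz": 1, "rx": 0, "ry": 0, "rz": 0, "fingers": 0}
  ]
}}

```text
t: 2.7
tcp_pos: [0.4857, 0.0237, 0.0993]
orientation: [-3.138, 0.003, 0.71]
force: [-0.3, 0.6, 0.4]
grip_width: -0.0001
grip_force: 0.0
```

Request:
{"api": "drive_tool", "payload": {
  "steps": [
    {"dx": 0, "dy": 0, "dz": 0.9, "rx": 0, "ry": 0, "rz": 0, "fingers": 0},
    {"dx": 0, "dy": 0, "dz": 0.9, "rx": 0, "ry": 0, "rz": 0, "fingers": 0},
    {"dx": 0, "dy": 0, "dz": 0.8, "rx": 0, "ry": 0, "rz": 0, "fingers": 0},
    {"dx": 0, "dy": 0, "dz": 0, "rx": 0, "ry": 0, "rz": 0, "fingers": 0},
    {"dx": 0, "dy": 0, "dz": 0, "rx": 0, "ry": 0, "rz": 0, "fingers": 0}
  ]
}}

```text
t: 3.2
tcp_pos: [0.4872, 0.0236, 0.0756]
orientation: [3.141, -0.0, 0.712]
force: [0.3, 0.0, 0.8]
grip_width: 0.0
grip_force: 0.0
```

```bash
python3 - <<'E'
from h import *
s=state();print(s["t"],s["tcp_pos"],s["orientation"],s["force"])
im=camera("wrist");cv2.imwrite("pics/w2.png",im)
E
```

```text
3.2 [0.48719771 0.02364644 0.07562042] [ 3.14107128e+00 -4.53558228e-04  7.12295162e-01] [0.32615745 0.02932156 0.80994813]
```

View pics/w2.png

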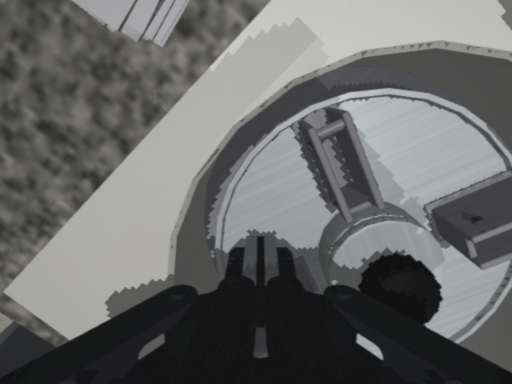

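The fingertip (258,255) is in the bowl between stations and touching nothing. I'll push counter-clockwise in small arcs.

Request:
{"api": "drive_tool", "payload": {
  "steps": [
    {"dx": -0.12, "dy": 0, "dz": 0, "rx": 0, "ry": 0, "rz": -1.3, "fingers": 0},
    {"dx": -0.12, "dy": 0, "dz": 0, "rx": 0, "ry": 0, "rz": -1.3, "fingers": 0},
    {"dx": -0.12, "dy": 0, "dz": 0, "rx": 0, "ry": 0, "rz": -1.3, "fingers": 0},
    {"dx": -0.12, "dy": 0.01, "dz": 0, "rx": 0, "ry": 0, "rz": -1.3, "fingers": 0},
    {"dx": -0.12, "dy": 0, "dz": 0, "rx": 0, "ry": 0, "rz": -1.3, "fingers": 0}
  ]
}}

```text
t: 3.75
tcp_pos: [0.4826, 0.0194, 0.0754]
orientation: [3.141, -0.0, 0.828]
force: [0.0, 0.7, 0.8]
grip_width: 0.0002
grip_force: 0.2
```

Request:
{"api": "drive_tool", "payload": {
  "steps": [
    {"dx": -0.12, "dy": 0, "dz": 0, "rx": 0, "ry": 0, "rz": -1.3, "fingers": 0},
    {"dx": -0.12, "dy": 0, "dz": 0, "rx": 0, "ry": 0, "rz": -1.3, "fingers": 0},
    {"dx": -0.12, "dy": 0, "dz": 0, "rx": 0, "ry": 0, "rz": -1.3, "fingers": 0},
    {"dx": -0.12, "dy": 0.01, "dz": 0, "rx": 0, "ry": 0, "rz": -1.3, "fingers": 0},
    {"dx": -0.12, "dy": 0, "dz": 0, "rx": 0, "ry": 0, "rz": -1.3, "fingers": 0}
  ]
}}

```text
t: 4.25
tcp_pos: [0.4787, 0.0148, 0.0753]
orientation: [-3.141, 0.0, 0.941]
force: [0.2, 0.8, 0.6]
grip_width: 0.0
grip_force: 0.4
```

```bash
cat > q.py <<'E'
from h import *
s=state();p=s["tcp_pos"]-np.array([.521,-.018,0]);th=np.arctan2(p[1],p[0])
print("t",s["t"],"theta",np.degrees(th)%360,"r",np.hypot(p[0],p[1]),"yaw+90",np.degrees(s["orientation"][2])+90)
f=s["force"];print("tang",-f[0]*np.sin(th)+f[1]*np.cos(th),"rad",f[0]*np.cos(th)+f[1]*np.sin(th),"z",f[2])
E
python3 q.py; python3 - <<'E'
from h import *
import time
im=camera("wrist");cv2.imwrite("pics/w3.png",im)
a=cv2.imread("pics/w2.png");d=cv2.absdiff(a,im).mean(2)
print(d[150:240,200:300].mean(),d[100:350,200:500].mean())
print(cv2.phaseCorrelate(a[100:200,300:400,0].astype(float),im[100:200,300:400,0].astype(float)))
E
```

```text
t 4.25 theta 142.17027546522593 r 0.05351724707002603 yaw+90 143.9336773212469
tang -0.7391088794198135 rad 0.2799242461718848 z 0.564569272250632
8.630777777777778 15.565346666666663
((0.3271751898998758, 0.5443163566767666), 0.2460373858032232)
```

Request:
{"api": "drive_tool", "payload": {
  "steps": [
    {"dx": -0.12, "dy": 0, "dz": 0, "rx": 0, "ry": 0, "rz": -1.3, "fingers": 0},
    {"dx": -0.12, "dy": 0, "dz": 0, "rx": 0, "ry": 0, "rz": -1.3, "fingers": 0},
    {"dx": -0.12, "dy": 0, "dz": 0, "rx": 0, "ry": 0, "rz": -1.3, "fingers": 0},
    {"dx": -0.12, "dy": 0.01, "dz": 0, "rx": 0, "ry": 0, "rz": -1.3, "fingers": 0},
    {"dx": -0.12, "dy": 0, "dz": 0, "rx": 0, "ry": 0, "rz": -1.3, "fingers": 0}
  ]
}}

```text
t: 4.8
tcp_pos: [0.4756, 0.0096, 0.0753]
orientation: [3.141, 0.0, 1.055]
force: [-0.1, -1.0, -0.4]
grip_width: 0.0001
grip_force: 0.1
```

Request:
{"api": "drive_tool", "payload": {
  "steps": [
    {"dx": -0.12, "dy": 0, "dz": 0, "rx": 0, "ry": 0, "rz": -1.3, "fingers": 0},
    {"dx": -0.12, "dy": 0, "dz": 0, "rx": 0, "ry": 0, "rz": -1.3, "fingers": 0},
    {"dx": -0.12, "dy": 0, "dz": 0, "rx": 0, "ry": 0, "rz": -1.3, "fingers": 0},
    {"dx": -0.12, "dy": 0.01, "dz": 0, "rx": 0, "ry": 0, "rz": -1.3, "fingers": 0},
    {"dx": -0.12, "dy": 0, "dz": 0, "rx": 0, "ry": 0, "rz": -1.3, "fingers": 0}
  ]
}}

```text
t: 5.3
tcp_pos: [0.4729, 0.0043, 0.0753]
orientation: [-3.142, 0.0, 1.168]
force: [0.3, -0.1, -0.5]
grip_width: -0.0
grip_force: 0.0
```

```bash
python3 q.py; python3 - <<'E'
from h import *
im=camera("wrist");cv2.imwrite("pics/w4.png",im)
E
```

```text
t 5.3 theta 155.13393447612 r 0.0529818873874207 yaw+90 156.9326134789897
tang -0.003872851546111805 rad -0.2801472032498896 z -0.5420997819100508
```

View pics/w4.png

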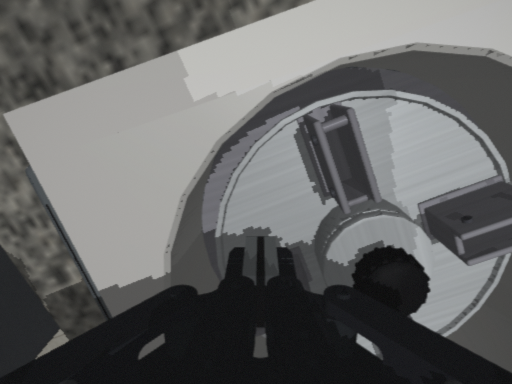

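The trailing station (345,160) has kept its place in the tool's view, so the rotor is turning with the finger. There's no drop yet, so I'll continue.

Request:
{"api": "drive_tool", "payload": {
  "steps": [
    {"dx": -0.12, "dy": 0, "dz": 0, "rx": 0, "ry": 0, "rz": -1.3, "fingers": 0},
    {"dx": -0.12, "dy": 0, "dz": 0, "rx": 0, "ry": 0, "rz": -1.3, "fingers": 0},
    {"dx": -0.12, "dy": 0, "dz": 0, "rx": 0, "ry": 0, "rz": -1.3, "fingers": 0},
    {"dx": -0.12, "dy": 0, "dz": 0, "rx": 0, "ry": 0, "rz": -1.3, "fingers": 0},
    {"dx": -0.12, "dy": 0, "dz": 0, "rx": 0, "ry": 0, "rz": -1.3, "fingers": 0}
  ]
}}

```text
t: 5.85
tcp_pos: [0.4707, -0.0012, 0.0753]
orientation: [-3.141, -0.0, 1.282]
force: [-0.1, 1.1, -0.1]
grip_width: -0.0001
grip_force: 0.4
```

Request:
{"api": "drive_tool", "payload": {
  "steps": [
    {"dx": -0.12, "dy": 0, "dz": 0, "rx": 0, "ry": 0, "rz": -1.3, "fingers": 0},
    {"dx": -0.12, "dy": 0, "dz": 0, "rx": 0, "ry": 0, "rz": -1.3, "fingers": 0},
    {"dx": -0.12, "dy": 0, "dz": 0, "rx": 0, "ry": 0, "rz": -1.3, "fingers": 0},
    {"dx": -0.12, "dy": 0, "dz": 0, "rx": 0, "ry": 0, "rz": -1.3, "fingers": 0},
    {"dx": -0.12, "dy": 0, "dz": 0, "rx": 0, "ry": 0, "rz": -1.3, "fingers": 0}
  ]
}}

```text
t: 6.35
tcp_pos: [0.4691, -0.007, 0.0753]
orientation: [-3.141, -0.0, 1.395]
force: [-0.6, 1.8, 0.6]
grip_width: -0.0
grip_force: 1.1
```

```bash
cat > d.py <<'E'
from h import *
import sys
im=camera("wrist");cv2.imwrite("pics/%s.png"%sys.argv[1],im)
# bright hub/knob: dark knob blob centre+area
g=im.max(2);m=(g<40).astype(np.uint8);m[:,:335]=0;m[290:,:375]=0
n,l,st,ce=cv2.connectedComponentsWithStats(m)
i=1+np.argmax(st[1:,4]);print("knob blob",ce[i].round(1),st[i])
E
python3 q.py;python3 d.py w5; python3 q.py
```

```text
t 6.35 theta 167.9861341519556 r 0.05303880581139172 yaw+90 169.91925352638782
tang -1.633697947508387 rad 0.9777223160825348 z 0.6453948929611911
knob blob [413.6 329.3] [ 335  249  177  135 9813]
t 6.4 theta 168.0852609380774 r 0.0530400448399504 yaw+90 169.9422093878298
tang -1.2397917432841923 rad 0.4576891080932086 z 0.11025832919852485
```

Nothing more than sliding drag, so I'll continue.

Request:
{"api": "drive_tool", "payload": {
  "steps": [
    {"dx": -0.12, "dy": 0, "dz": 0, "rx": 0, "ry": 0, "rz": -1.3, "fingers": 0},
    {"dx": -0.12, "dy": 0, "dz": 0, "rx": 0, "ry": 0, "rz": -1.3, "fingers": 0},
    {"dx": -0.12, "dy": 0, "dz": 0, "rx": 0, "ry": 0, "rz": -1.3, "fingers": 0},
    {"dx": -0.12, "dy": 0, "dz": 0, "rx": 0, "ry": 0, "rz": -1.3, "fingers": 0},
    {"dx": -0.12, "dy": 0, "dz": 0, "rx": 0, "ry": 0, "rz": -1.3, "fingers": 0}
  ]
}}

```text
t: 6.9
tcp_pos: [0.4678, -0.0123, 0.0752]
orientation: [-3.14, -0.001, 1.508]
force: [-1.5, 6.7, 1.0]
grip_width: -0.0005
grip_force: 3.3
```

```bash
python3 q.py
```

```text
t 6.9 theta 173.86033213010867 r 0.053548590478179114 yaw+90 176.40408770158922
tang -6.463134211599405 rad 2.1785066743554142 z 0.9569803178000538
```

Clear resistance, 6.5 N. I'll back off straight away and check the drop.

Request:
{"api": "drive_tool", "payload": {
  "steps": [
    {"dx": 0.15, "dy": 0, "dz": 0, "rx": 0, "ry": 0, "rz": 1.5, "fingers": 0},
    {"dx": 0.15, "dy": 0, "dz": 0, "rx": 0, "ry": 0, "rz": 1.5, "fingers": 0},
    {"dx": 0.15, "dy": 0, "dz": 0, "rx": 0, "ry": 0, "rz": 1.5, "fingers": 0},
    {"dx": 0.15, "dy": 0, "dz": 0, "rx": 0, "ry": 0, "rz": 1.5, "fingers": 0},
    {"dx": 0.15, "dy": 0, "dz": 0, "rx": 0, "ry": 0, "rz": 1.5, "fingers": 0}
  ]
}}

```text
t: 7.4
tcp_pos: [0.4699, -0.0059, 0.0753]
orientation: [3.141, 0.001, 1.374]
force: [-1.4, 1.3, -0.0]
grip_width: -0.0002
grip_force: 0.2
```

```bash
python3 q.py; python3 d.py w6; python3 -c "
import cv2,numpy as np
a=cv2.imread('pics/w5.png');b=cv2.imread('pics/w6.png')
cv2.imwrite('pics/cmp.png',np.hstack([a[60:384,180:],b[60:384,180:]]))"
```

```text
t 7.4 theta 166.67692958488655 r 0.052541892391398316 yaw+90 168.7422082301633
tang -0.9579519889275154 rad 1.6252945133888712 z -0.02776084714379546
knob blob [413.4 329.2] [ 335  249  177  135 9787]
```

View pics/cmp.png

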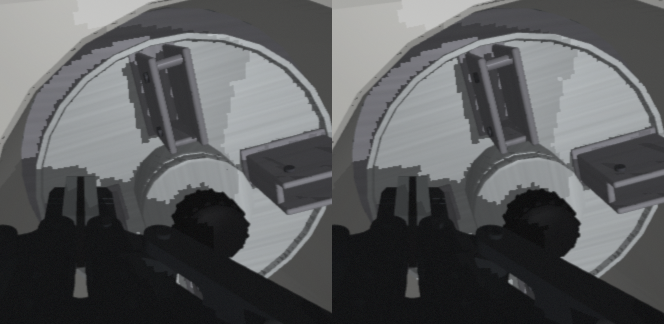

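```bash
python3 - <<'E'
from h import *
c=cam("wrist");im=camera("wrist");sd=camera("side")
cv2.imwrite("pics/w7.png",im);cv2.imwrite("pics/s7.png",sd)
t=np.linspace(0,2*np.pi,200);ci=lambda r,z:proj("",np.c_[.521+r*np.cos(t),-.018+r*np.sin(t),0*t+z],c)
S=3;big=cv2.resize(im[60:300,170:],None,fx=2.2,fy=2.2,interpolation=cv2.INTER_CUBIC)
def dr(r,z,col):
    q=((ci(r,z)-[170,60])*2.2).astype(np.int32);cv2.polylines(big,[q],True,col,1)
dr(.09,.105,(0,255,255))
for h,col in((.048,(0,0,255)),(.040,(0,255,0))):
    dr(.078,h+.016,col);dr(.0135,h+.063,col);dr(.026,h+.042,col)
cv2.imwrite("pics/ov.png",big)
E
```

```text
(no output)
```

View pics/ov.png

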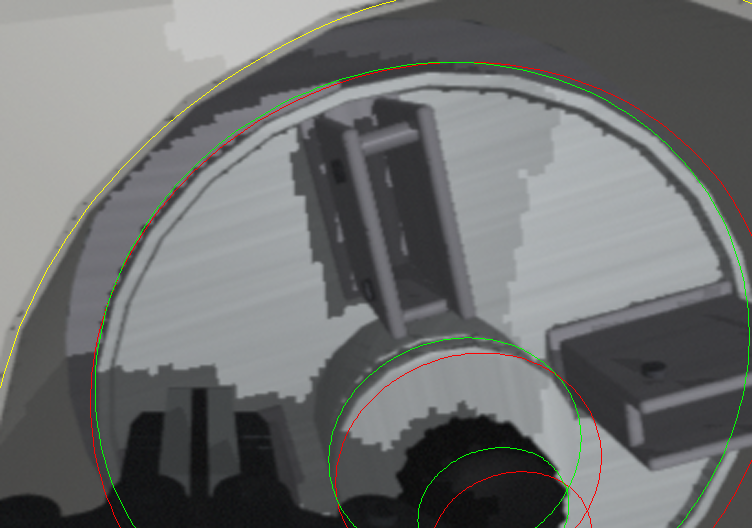

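The overlay fits the home (green) outlines of plate edge, hub and knob better than the riding-high (red) ones. I'll confirm that numerically against the early image and the side view.

```bash
python3 - <<'E'
from h import *
a=cv2.imread("pics/side0.png");b=cv2.imread("pics/s7.png")
f=lambda im:cv2.resize(im[165:220,225:305],None,fx=4.7,fy=4.7,interpolation=cv2.INTER_CUBIC)
cv2.imwrite("pics/sc.png",np.hstack([f(a),f(b)]))
print("expect dv",proj("side",[[.521,-.018,.111],[.521,-.018,.103]]))
E
```

```text
expect dv [[264.29914269 190.4475056 ]
 [264.2423265  192.92496603]]
```

View pics/sc.png

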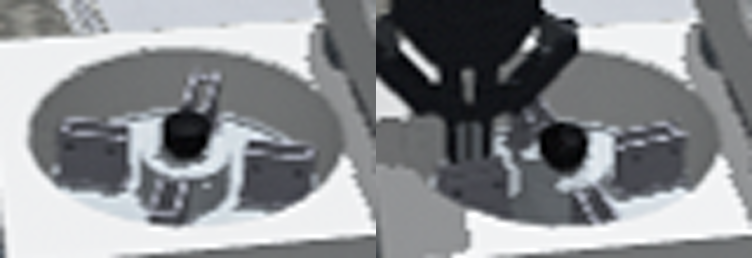

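The knob sits about 2.5 px lower than at the start, just as an 8 mm drop predicts, so the rotor is home. Now I lift out.

Request:
{"api": "drive_tool", "payload": {
  "steps": [
    {"dx": 0.15, "dy": 0, "dz": 0, "rx": 0, "ry": 0, "rz": 0, "fingers": 0},
    {"dx": 0.1, "dy": 0, "dz": -1, "rx": 0, "ry": 0, "rz": 0, "fingers": 0},
    {"dx": 0, "dy": 0, "dz": -3, "rx": 0, "ry": 0, "rz": 0, "fingers": 0},
    {"dx": 0, "dy": 0, "dz": -4.5, "rx": 0, "ry": 0, "rz": -3, "fingers": 0},
    {"dx": 0, "dy": 0, "dz": -4.5, "rx": 0, "ry": 0, "rz": -3, "fingers": 0}
  ]
}}

```text
t: 8.05
tcp_pos: [0.4696, -0.0031, 0.2071]
orientation: [-3.141, 0.0, 1.483]
force: [1.1, -0.8, 0.8]
grip_width: 0.0001
grip_force: 0.0
```

Request:
{"api": "drive_tool", "payload": {
  "steps": [
    {"dx": 0, "dy": 0, "dz": -4.5, "rx": 0, "ry": 0, "rz": 0, "fingers": 0},
    {"dx": 0, "dy": 0, "dz": -4.5, "rx": 0, "ry": 0, "rz": 0, "fingers": 0},
    {"dx": 0, "dy": 0, "dz": -4.5, "rx": 0, "ry": 0, "rz": 0, "fingers": 0},
    {"dx": 0, "dy": 0, "dz": -4, "rx": 0, "ry": 0, "rz": 0, "fingers": 0},
    {"dx": 0, "dy": 0, "dz": -2, "rx": 0, "ry": 0, "rz": 0, "fingers": 0}
  ]
}}

```text
t: 8.55
tcp_pos: [0.471, -0.0033, 0.4054]
orientation: [3.133, 0.002, 1.481]
force: [0.2, -0.4, -0.5]
grip_width: 0.0005
grip_force: 0.0
```

```bash
python3 - <<'E'
from h import *
s=state();print(s["t"],s["tcp_pos"],np.degrees(s["orientation"]),s["force"],s["joints"].round(2))
yaw=np.radians(-5);H=np.array([.521,-.018,0]);Rz=R.from_euler("z",yaw).as_matrix()
w=lambda P:H+Rz@np.array(P)
im=camera("side");cv2.imwrite("pics/s8.png",im)
A=1.65;top=[.106-.205*np.cos(A),0,.112+.205*np.sin(A)]
for y in(-.108,.108):
  for off in (-.006,.006):
    print(proj("side",w([top[0]+off,y,top[2]])))
tgt=w([.162,0,.30]);print("target",tgt)
for u,v in[(330,160),(345,137),(420,172)]:print("tub",ray("side",u,v,.16))
T=R.from_euler("xyz",s["orientation"]).as_matrix();print("tool delta",T.T@(tgt-s["tcp_pos"]))
E
```

```text
8.55 [ 0.47097214 -0.00333456  0.40540914] [1.79511350e+02 8.90342908e-02 8.48298698e+01] [ 0.15316721 -0.37809414 -0.47752383] [-0.24  0.13  1.54 -0.    1.46 -0.15]
[[327.12669819 135.49804289]]
[[332.46117496 135.19182824]]
[[302.65487041  99.87761547]]
[[307.07691951  99.68349067]]
target [ 0.68238354 -0.03211923  0.3       ]
tub [0.71749389 0.01818392 0.16      ]
tub [0.81958873 0.14392925 0.16      ]
tub [ 0.92628813 -0.09411791  0.16      ]
tool delta [-0.00945275  0.21223831  0.10723792]
```

The lid's predicted top corners match the picture to about 2 px. Going over and down behind it.

Request:
{"api": "drive_tool", "payload": {
  "steps": [
    {"dx": -0.2, "dy": 4.3, "dz": 0, "rx": 0, "ry": 0, "rz": 0, "fingers": 0},
    {"dx": -0.2, "dy": 4.3, "dz": 0, "rx": 0, "ry": 0, "rz": 0, "fingers": 0},
    {"dx": -0.2, "dy": 4.3, "dz": 0, "rx": 0, "ry": 0, "rz": 0, "fingers": 0},
    {"dx": -0.2, "dy": 4.3, "dz": 0, "rx": 0, "ry": 0, "rz": 0, "fingers": 0},
    {"dx": -0.2, "dy": 4.3, "dz": 0, "rx": 0, "ry": 0, "rz": 0, "fingers": 0}
  ]
}}

```text
t: 9.1
tcp_pos: [0.6843, -0.0326, 0.4001]
orientation: [-3.141, 0.0, 1.48]
force: [0.7, 0.1, 1.7]
grip_width: 0.0003
grip_force: 0.0
```

Request:
{"api": "drive_tool", "payload": {
  "steps": [
    {"dx": 0, "dy": 0, "dz": 2, "rx": 0, "ry": 0, "rz": 0, "fingers": 0},
    {"dx": 0, "dy": 0, "dz": 2.5, "rx": 0, "ry": 0, "rz": 0, "fingers": 0},
    {"dx": 0, "dy": 0, "dz": 2, "rx": 0, "ry": 0, "rz": 0, "fingers": 0},
    {"dx": 0, "dy": 0, "dz": 1, "rx": 0, "ry": 0, "rz": 0, "fingers": 0},
    {"dx": 0, "dy": 0, "dz": 1, "rx": 0, "ry": 0, "rz": 0, "fingers": 0}
  ]
}}

```text
t: 9.6
tcp_pos: [0.683, -0.0324, 0.3148]
orientation: [-3.141, 0.0, 1.48]
force: [0.2, -0.4, 0.6]
grip_width: -0.0001
grip_force: 0.0
```

Request:
{"api": "drive_tool", "payload": {
  "steps": [
    {"dx": 0, "dy": 0, "dz": 1.2, "rx": 0, "ry": 0, "rz": 0, "fingers": 0},
    {"dx": 0, "dy": -0.6, "dz": 0, "rx": 0, "ry": 0, "rz": 0, "fingers": 0},
    {"dx": 0, "dy": -0.6, "dz": 0, "rx": 0, "ry": 0, "rz": 0, "fingers": 0},
    {"dx": 0, "dy": -0.6, "dz": 0, "rx": 0, "ry": 0, "rz": 0, "fingers": 0},
    {"dx": 0, "dy": -0.6, "dz": 0, "rx": 0, "ry": 0, "rz": 0, "fingers": 0}
  ]
}}

```text
t: 10.1
tcp_pos: [0.6593, -0.0303, 0.3046]
orientation: [3.139, 0.0, 1.48]
force: [0.4, -0.1, 0.5]
grip_width: 0.0003
grip_force: 0.3
```

Request:
{"api": "drive_tool", "payload": {
  "steps": [
    {"dx": 0, "dy": -0.7, "dz": 0, "rx": 0, "ry": 0, "rz": 0, "fingers": 0},
    {"dx": 0, "dy": -0.7, "dz": 0, "rx": 0, "ry": 0, "rz": 0, "fingers": 0},
    {"dx": 0, "dy": -0.7, "dz": 0, "rx": 0, "ry": 0, "rz": 0, "fingers": 0},
    {"dx": 0, "dy": -0.7, "dz": 0, "rx": 0, "ry": 0, "rz": 0, "fingers": 0},
    {"dx": 0, "dy": -0.7, "dz": 0, "rx": 0, "ry": 0, "rz": 0, "fingers": 0}
  ]
}}

```text
t: 10.6
tcp_pos: [0.6237, -0.027, 0.3032]
orientation: [-3.141, -0.0, 1.48]
force: [-0.5, 0.2, -0.1]
grip_width: -0.0001
grip_force: 0.2
```

Request:
{"api": "drive_tool", "payload": {
  "steps": [
    {"dx": 0, "dy": -1, "dz": 0, "rx": 0, "ry": 0, "rz": 0, "fingers": 0},
    {"dx": 0, "dy": -1, "dz": 0, "rx": 0, "ry": 0, "rz": 0, "fingers": 0},
    {"dx": 0, "dy": -1, "dz": 0, "rx": 0, "ry": 0, "rz": 0, "fingers": 0},
    {"dx": 0, "dy": -1, "dz": 0, "rx": 0, "ry": 0, "rz": 0, "fingers": 0},
    {"dx": 0, "dy": -1, "dz": 0, "rx": 0, "ry": 0, "rz": 0, "fingers": 0}
  ]
}}

```text
t: 11.1
tcp_pos: [0.5736, -0.0225, 0.3034]
orientation: [-3.141, -0.0, 1.48]
force: [0.7, 0.6, -0.4]
grip_width: -0.0001
grip_force: 0.1
```

```bash
python3 - <<'E'
from h import *
print(state()["tcp_pos"],state()["force"])
im=camera("side");cv2.imwrite("pics/s9.png",im)
a=cv2.imread("pics/side0.png")
cv2.imwrite("pics/s9b.png",cv2.resize(im[60:280,150:440],None,fx=2.5,fy=2.5))
E
```

```text
[ 0.57362035 -0.02248349  0.30336471] [ 0.67060398  0.64649399 -0.35359065]
```

View pics/s9b.png

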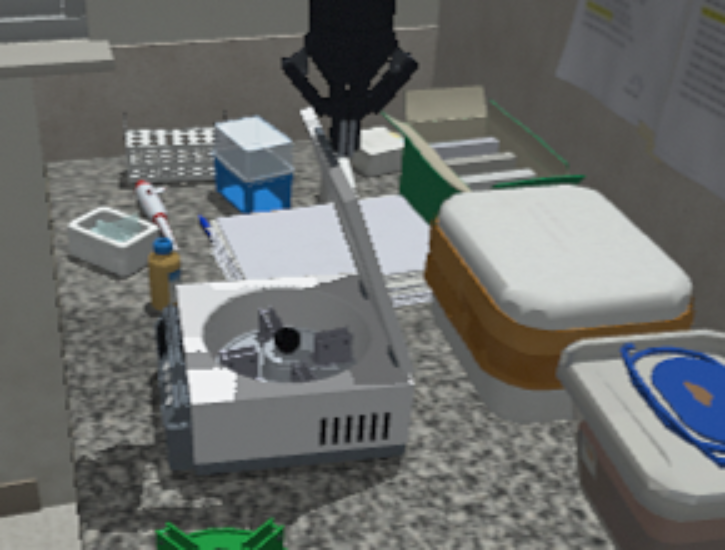

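The lid is past vertical (top edge at about (320,130) in the crop) and swinging shut ahead of the finger. I'll lift clear and let it sink.

Request:
{"api": "drive_tool", "payload": {
  "steps": [
    {"dx": 0, "dy": 0, "dz": -1, "rx": 0, "ry": 0, "rz": 0, "fingers": 0},
    {"dx": 0, "dy": 0, "dz": -1, "rx": 0, "ry": 0, "rz": 0, "fingers": 0},
    {"dx": 0, "dy": 0, "dz": -1, "rx": 0, "ry": 0, "rz": 0, "fingers": 0},
    {"dx": 0, "dy": 0, "dz": 0, "rx": 0, "ry": 0, "rz": 0, "fingers": 0},
    {"dx": 0, "dy": 0, "dz": 0, "rx": 0, "ry": 0, "rz": 0, "fingers": 0}
  ]
}}

```text
t: 11.65
tcp_pos: [0.5751, -0.0227, 0.3338]
orientation: [3.14, 0.0, 1.48]
force: [0.4, 0.0, -0.4]
grip_width: -0.0001
grip_force: 0.0
```

```bash
python3 - <<'E'
from h import *
p=None
for i in range(60):
    im=camera("side")[100:240,200:345]
    if p is not None and i%5==0: print(round(state()["t"],2),round(float(cv2.absdiff(im,p).mean()),2),end=" | ")
    p=im if i%5==0 else p
cv2.imwrite("pics/s10.png",camera("side"))
E
```

```text
11.95 7.74 | 12.2 10.28 | 12.45 12.45 | 12.7 10.58 | 12.95 6.07 | 13.2 0.68 | 13.45 0.67 | 13.7 0.68 | 13.95 0.68 | 14.2 0.68 | 14.45 0.68 |
```

Request:
{"api": "drive_tool", "payload": {
  "steps": [
    {"dx": 0, "dy": -4.6, "dz": 0, "rx": 0, "ry": 0, "rz": 0, "fingers": 0},
    {"dx": 0, "dy": -4.6, "dz": 0, "rx": 0, "ry": 0, "rz": 0, "fingers": 0},
    {"dx": 0, "dy": -4.6, "dz": 0, "rx": 0, "ry": 0, "rz": 0, "fingers": 0},
    {"dx": 0, "dy": 0, "dz": 4.5, "rx": 0, "ry": 0, "rz": 0, "fingers": 0},
    {"dx": 0, "dy": 0, "dz": 4.5, "rx": 0, "ry": 0, "rz": 0, "fingers": 0}
  ]
}}

```text
t: 15.2
tcp_pos: [0.4377, -0.0103, 0.2449]
orientation: [3.133, 0.002, 1.48]
force: [1.2, 0.1, 0.6]
grip_width: 0.0001
grip_force: 0.0
```

Request:
{"api": "drive_tool", "payload": {
  "steps": [
    {"dx": 0, "dy": 0, "dz": 4, "rx": 0, "ry": 0, "rz": 0, "fingers": 0},
    {"dx": 0, "dy": 0, "dz": 3, "rx": 0, "ry": 0, "rz": 0, "fingers": 0},
    {"dx": 0, "dy": 0, "dz": 1.5, "rx": 0, "ry": 0, "rz": 0, "fingers": 0},
    {"dx": 0, "dy": 0, "dz": 1, "rx": 0, "ry": 0, "rz": 0, "fingers": 0},
    {"dx": 0, "dy": 0, "dz": 0, "rx": 0, "ry": 0, "rz": 0, "fingers": 0}
  ]
}}

```text
t: 15.7
tcp_pos: [0.4368, -0.0101, 0.1475]
orientation: [-3.14, -0.0, 1.48]
force: [1.5, 0.2, 0.3]
grip_width: -0.0001
grip_force: 0.0
```

Request:
{"api": "drive_tool", "payload": {
  "steps": [
    {"dx": 0, "dy": 0, "dz": 0.4, "rx": 0, "ry": 0, "rz": 0, "fingers": 0},
    {"dx": 0, "dy": 0, "dz": 0.3, "rx": 0, "ry": 0, "rz": 0, "fingers": 0},
    {"dx": 0, "dy": 0, "dz": 0.2, "rx": 0, "ry": 0, "rz": 0, "fingers": 0},
    {"dx": 0, "dy": 0, "dz": 0.2, "rx": 0, "ry": 0, "rz": 0, "fingers": 0},
    {"dx": 0, "dy": 0, "dz": 0, "rx": 0, "ry": 0, "rz": 0, "fingers": 0}
  ]
}}

```text
t: 16.2
tcp_pos: [0.4372, -0.0101, 0.1374]
orientation: [3.141, 0.0, 1.48]
force: [-0.3, -0.1, -0.7]
grip_width: -0.0001
grip_force: 0.0
```

Request:
{"api": "drive_tool", "payload": {
  "steps": [
    {"dx": 0, "dy": 0, "dz": 0.4, "rx": 0, "ry": 0, "rz": 0, "fingers": 0},
    {"dx": 0, "dy": 0, "dz": 0.4, "rx": 0, "ry": 0, "rz": 0, "fingers": 0},
    {"dx": 0, "dy": 0, "dz": 0.4, "rx": 0, "ry": 0, "rz": 0, "fingers": 0},
    {"dx": 0, "dy": 0, "dz": 0.2, "rx": 0, "ry": 0, "rz": 0, "fingers": 0},
    {"dx": 0, "dy": 0, "dz": 0.2, "rx": 0, "ry": 0, "rz": 0, "fingers": 0}
  ]
}}

```text
t: 16.7
tcp_pos: [0.4371, -0.0101, 0.121]
orientation: [-3.141, -0.0, 1.48]
force: [-0.1, 0.1, 0.1]
grip_width: -0.0
grip_force: 0.0
```

Request:
{"api": "drive_tool", "payload": {
  "steps": [
    {"dx": 0, "dy": 0, "dz": 0.1, "rx": 0, "ry": 0, "rz": 0, "fingers": 0},
    {"dx": 0, "dy": 0, "dz": 0.1, "rx": 0, "ry": 0, "rz": 0, "fingers": 0},
    {"dx": 0, "dy": 0, "dz": 0.1, "rx": 0, "ry": 0, "rz": 0, "fingers": 0},
    {"dx": 0, "dy": 0, "dz": 0.1, "rx": 0, "ry": 0, "rz": 0, "fingers": 0},
    {"dx": 0, "dy": 0, "dz": 0, "rx": 0, "ry": 0, "rz": 0, "fingers": 0}
  ]
}}

```text
t: 17.2
tcp_pos: [0.4373, -0.0102, 0.118]
orientation: [3.141, 0.0, 1.48]
force: [-1.2, 1.2, 6.8]
grip_width: -0.0001
grip_force: 3.6
```

Contact at z = 0.118 m, exactly the height of a fully closed lid. I'll lift clear and hand in.

Request:
{"api": "drive_tool", "payload": {
  "steps": [
    {"dx": 0, "dy": 0, "dz": -1, "rx": 0, "ry": 0, "rz": 0, "fingers": 0},
    {"dx": 0, "dy": 0, "dz": -3, "rx": 0, "ry": 0, "rz": 0, "fingers": 0},
    {"dx": 0, "dy": 0, "dz": -4, "rx": 0, "ry": 0, "rz": 0, "fingers": 0},
    {"dx": 0, "dy": 0, "dz": -2, "rx": 0, "ry": 0, "rz": 0, "fingers": 0},
    {"dx": 0, "dy": 0, "dz": 0, "rx": 0, "ry": 0, "rz": 0, "fingers": 0}
  ]
}}

```text
t: 17.7
tcp_pos: [0.4393, -0.0106, 0.2205]
orientation: [3.134, 0.001, 1.481]
force: [-0.9, -0.6, -1.2]
grip_width: -0.0001
grip_force: 0.0
```

```bash
python3 - <<'E'
from h import *
a=cv2.imread("pics/s10.png");b=camera("side")
print(state()["t"],state()["tcp_pos"],cv2.absdiff(a,b)[200:240,215:320].mean())
print(hand_in())
E
```

```text
17.75 [ 0.43811915 -0.01036265  0.21894265] 15.683253968253968
the job is handed in; nothing more can be done
None
```

The rotor dropped home over the dogs, the lid is fully closed with the arm clear, and the job was handed in at 17.8 s; the push peaked at about 6.5 N (about 0.1 rad of spindle drag by estimate) before I backed off.

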